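# Lock the scanner's adjusting screw with its jam nut

### The job

The height of the scanner on the trainer is already set: drop the loose slotted key over the blade of the adjusting screw, its tail down between the two stop posts, so that the screw is held. Then turn the lever of the jam nut clockwise (seen from above) until the nut seats and is firmly tight, but not over-tightened, without letting the screw turn from its setting. Leave the key in place, let go of everything, and do not disturb the tray, the screwdriver and the jar.

Things in the scene. Friction and masses are not known exactly. Their poses are not given: they have to be found in the camera images.
- screw_head (a point): Centre of the shoulder top (26 mm diameter) of the steel adjusting screw, on its vertical axis, 80 mm above the table. A blade stands on it: 36 mm long along x, 6 mm thick along y, 17 mm high, top edge rounded. x points to the rest. The screw turns easily and is dragged round by the nut unless the key holds it; even then it has about 0.15 rad of play.
- blade_end (a point): End of the screw's blade nearer the rest, 18 mm from the screw's axis, 87 mm above the table. It shows the setting: it must stay within 6 mm of where it starts.
- rest (a point): Centre of the top face of the fixed aluminium rest for the key's tail, 85 mm from the screw's axis, 80 mm above the table (level with screw_head). On it two stop posts rise 24 mm, 32 mm apart inside (along y); the key's bar drops between them. x points away from the screw.
- key_grip (a point): Middle of the black grip block of the loose holding key (220 g), 33 mm above the key's underside. The key is a steel bar 128 x 28 x 10 mm (x, y, z) with the upright block on top: 26 mm long (x), 16 mm wide (y), from 10 to 50 mm above the underside. The slotted end lies 76 mm towards -x, the tail end 52 mm towards +x. It lies on the table, grip up.
- key_slot (a point): Centre of the key's slot, at the level of the bar's underside, 48 mm along -x from key_grip. The slot goes through the bar, 40 mm long (x), 8.4 mm wide (y). Over the blade, the underside rests on the screw's shoulder and on the rest, this point at screw_head (within about 2 mm) and the key's x along screw_head's x.
- lever_pin (a point): Middle of the upright steel pin (14 mm diameter, 65 to 108 mm above the table) at the end of the jam nut's lever, 90 mm from the screw's axis. Lever arm: 12 mm wide, top 65 mm above the table. The nut runs 0.4 to 1.7 rad clockwise at 2 N or less at the pin and seats at an angle not known beforehand: about 5 N, then 1.6 N more per 0.1 rad. Firmly tight: about 8 N; over-tight: above 11 N.
- pointer (a point): Small steel pointer (4 mm wide) of the spring washer under the nut, 22 mm from the screw's axis, 51 mm above the table. At first it lies on the y axis of screw_head; only while the seated nut is tightened it moves clockwise, to +x of screw_head, 2.2 mm per 0.1 rad, and stays there: 4 to 5 mm when firmly tight, acceptable 2 to 7.4 mm.
- trainer: Fixed black panel with aluminium edges, 272 x 300 mm, top 28 mm above the table, with the screw, the rest and a round blue-capped scanner (84 mm diameter, top 86 mm above the table, 90 mm along x and 135 mm along y from the screw). Origin: centre of its underside; the screw's axis is at x = -30, y = -40 mm here.
- tray: Bystander: grey divided parts tray 85 x 110 x 32 mm, origin at the centre of its underside. Leave alone.
- screwdriver: Bystander: a screwdriver lying on the table beyond the trainer. Leave alone.
- jar: Bystander: an amber jar with a black cap, 56 mm diameter, 75 mm high, origin at the centre of its underside. Leave alone.
Not all that is in view belongs to the job. Several things look just like the part that bears key_grip: the one meant starts farthest from the robot's base.

How it is judged:
On the way, in this order (a step that is already met when the one before it is completed fails the run):
1. the key sits on the screw's blade with its tail between the posts (horizontal distance between key_slot and screw_head below 0.004 m and z of key_slot in the frame of screw_head below 0.003 m and angle between the x axis of key_slot and the x axis of rest, either way round below 0.12 rad and angle between key_slot's own z axis and vertical below 0.05 rad and horizontal distance between key_grip and rest below 0.045 m), for 0.2 s.
2. the nut is seated and tight: the washer's pointer has moved at least 2 mm (x of pointer in the frame of screw_head above 0.002 m), for 0.2 s.
At the end, for the whole second after the job is handed in: The nut is tight (pointer 2 to 7.4 mm from its start line), the blade's end within 6 mm of its start, the key flat (0.05 rad) on the screw's shoulder (3 mm in height, 4 mm sideways, 0.12 rad in direction), its grip within 45 mm of the rest (all of step 1 and x of pointer in the frame of screw_head between 0.002 and 0.0074 m and distance of blade_end from where it was at the start of the episode below 0.006 m); the robot touches nothing.
It fails at once if the nut is over-tightened (pointer more than 7.9 mm from its start line) (x of pointer in the frame of screw_head above 0.0079 m).
It fails at once if the screw is turned from its setting (blade end more than 6 mm from its start) (distance of blade_end from where it was at the start of the episode above 0.006 m).
It fails at once if a bystander is moved more than 20 mm (distance of any of tray, screwdriver, jar from where it was at the start of the episode above 0.02 m).
It also fails if it takes over 64 s, if anything falls off the work surface, if the arm or the gripper's body presses on something with over 40 N, if the wrist force passes 120 N, or if a joint passes its speed limit or range.

### The arm

A 6-joint arm with a two-finger parallel gripper is mounted at the origin on the work surface. World frame = base frame: x ahead of the robot, y to its left, z up, the work surface at z = 0. Lengths are in m, angles in rad, forces in N, time in s.
With the tool pointing down it reaches from about 0.3 to 0.775 m from the base axis. Payload 14.6 kg.
Tool frame: the origin (TCP) lies at the very end of the fingers, on their centre line; the grasp point (between the pads) lies 19 mm behind it; z points along the fingers, y is the line along which they close (so a half turn about z gives the same grasp; the last joint's range is limited). The gripper opens to 85 mm and grips with 20 to 120 N. Pads are 22 mm wide; open, the fingers measure 114 mm over their backs; the gripper's body (76 mm by 85 mm) begins 54 mm behind the grasp point. The pads swing forward as they close: fully open they stand 13 mm farther back than shut.
Start: joints at [-1.371, 0.3, 1.521, -0, 1.321, -0.067], TCP at [0.145, -0.531, 0.231] pointing down, gripper open.
Joint ranges: [-3.03, 3.03], [-0.79, 2.21], [0.23, 2.52], [-1.04, 4.18], [0, 3.07], [-2.55, 2.55]. Speed limits (rad/s): [2.22, 2.22, 2.57, 3.14, 3.14, 3.14].

### API

Orientations are given as a unit quaternion [x, y, z, w].
In Python, from cell import bot gives the robot as it stands.
- The arm moves only by the shell command python3 -m jog 'ROWS'. ROWS is JSON, a list of rows, each a list of 5 numbers: the shift along the tool's x, y, z in mm, then the turn about the tool's z in degrees, then the closure, from 0 (fully open) to 1 (shut). A call has 1 to 20 rows; each row is the pose to reach, as a shift and turn from the pose commanded when the call began, along the tool's axes at that moment; what a row does not reach only later rows make up. A row lasts 1/10 s, in which the tool goes at most 50 mm and 8.59 degrees, less where a joint would pass 70% of its speed; a pose out of reach is approached as far as the arm can. A call with a gripper value outside its range is refused whole. The fingers move at their own pace and stop on an object; the grip force is fixed at half the most. Time passes only in rows, so rows that repeat a pose let the fingers close. It gives the time, the measured TCP pose, the force and the opening at its end, in the units of the state.
- bot.observe(): the state, without advancing time (a new reading comes with each control period).
- bot.grab_frame(name): name is "side" or "top" or "wrist"; returns the picture (420x560x3 uint8, red, green, blue); there is no depth.
- bot.camera_info(name): a dict with "vfov" (degrees; the focal length in pixels is half the picture's height over the tangent of half this angle, whatever the lens; pixels are square), "cx", "cy" (the principal point, pixels), "R" (3x3) and "t" (3): a world point X has camera coordinates R X + t. Camera axes: x right, y down, z forward; pixel columns grow to the right and rows downward; lengths in m; the calibration is good to about 2 mm. A picture is of the moment at which its call begins: read the wrist's pose just before it. camera_info takes no time and is no camera call; for the wrist camera it gives the pose at the moment of the call.
- bot.finish_job(): hands the job in, once; it reports no verdict.
The state is a dict: "time": time; "qpos": joint angles; "qvel": joint speeds; "joint_efforts": joint torques, N m; "tool_pos": TCP position; "eef_rot": TCP orientation; "contact_force": force on the tool from outside, world axes, zero at the start; "wrist_torque": the same for the moment, N m; "finger_gap": finger opening in m.
Only numpy, scipy, OpenCV 4.12 (cv2) and the standard library are available. Lean on these libraries where they do the work, as an engineer would, in place of code of your own. Each camera call takes 0.05 s, during which the arm holds its last target. There are 200 camera calls.

## Working session

There is one attempt and no reset: what is moved stays moved. The work goes in short steps, Python scripts to look and compute and a shell command to move; the robot and the scene stay as the last step left them, time stands still between calls to the robot, and variables do not carry over. Pictures are saved under pics/ and viewed, on a budget of 10 in all, crops included, one or two more only if the job needs it, and the job is handed in when it is done.

```bash
mkdir -p pics
cat > h.py <<'E'
import numpy as np, cv2, json
from cell import bot
def info(n):
    c=bot.camera_info(n); c['R']=np.array(c['R']); c['t']=np.array(c['t']); c['f']=210/np.tan(np.radians(c['vfov'])/2); return c
def ray(c,u,v,z):
    d=c['R'].T@np.array([(u-c['cx'])/c['f'],(v-c['cy'])/c['f'],1]); o=-c['R'].T@c['t']
    return o+d*(z-o[2])/d[2]
def proj(c,X):
    p=c['R']@np.array(X)+c['t']; return p[:2]/p[2]*c['f']+[c['cx'],c['cy']]
def save(n,img,crop=None,s=1):
    if crop: x0,y0,x1,y1=crop; img=img[y0:y1,x0:x1]
    if s!=1: img=cv2.resize(img,None,fx=s,fy=s,interpolation=cv2.INTER_CUBIC)
    cv2.imwrite(f'pics/{n}.png',img[:,:,::-1])
E
python3 - <<'E'
from h import *
np.set_printoptions(precision=3,suppress=True)
for n in ['top','side','wrist']:
    c=info(n); print(n,c['f'],c['cx'],c['cy'],-c['R'].T@c['t'],c['R'].tolist()); im=bot.grab_frame(n); np.save(f'pics/{n}0.npy',im)
    c2={k:(v.tolist() if hasattr(v,'tolist') else v) for k,v in c.items()}; json.dump(c2,open(f'pics/{n}0.json','w'))
a,b=np.load('pics/top0.npy'),np.load('pics/side0.npy')
save('top0',a,s=1.42)
save('side0',b,s=1.42)
print(bot.observe())
E
```

```text
top 502.1852488584045 293.1872793481008 207.75791941157516 [0.351 0.015 1.211] [[0.02405526001169553, -0.9996810634679806, -0.00768868059535127], [-0.9968335470900183, -0.02340225403701457, -0.07599482812612615], [0.07579065814269029, 0.009492410100424276, -0.9970785677612287]]
side 385.4598409186126 278.0937754517522 211.33577583098082 [0.144 0.739 0.528] [[-0.9220854160694644, -0.3863351350917636, 0.02244212257410236], [-0.20480945118651794, 0.437980465842493, -0.8753434755826252], [0.3283467285914077, -0.8117378116941585, -0.48298048706888647]]
wrist 331.5676552711887 274.21563397240743 209.988735247648 [ 0.212 -0.513  0.373] [[0.2639722973863134, -0.9645285600882526, -0.0018119013980724323], [-0.9282095894281795, -0.25454227273375307, 0.2713580466562739], [-0.2621937915095712, -0.06994918273732982, -0.9624767672667314]]
{'time': 0.15, 'qpos': array([-1.371,  0.3  ,  1.521, -0.   ,  1.321, -0.067]), 'qvel': array([ 0.   , -0.001, -0.002, -0.001,  0.   , -0.   ]), 'joint_efforts': array([  0.001, -54.367, -36.189,  -0.   ,   0.003,  -0.   ]), 'tool_pos': array([ 0.145, -0.53 ,  0.231]), 'eef_rot': array([ 0.991,  0.133, -0.   , -0.   ]), 'contact_force': array([-0.1  , -0.525, -0.141]), 'wrist_torque': array([0.057, 0.02 , 0.031]), 'finger_gap': 0.08541572038225341}
```

View pics/top0.png

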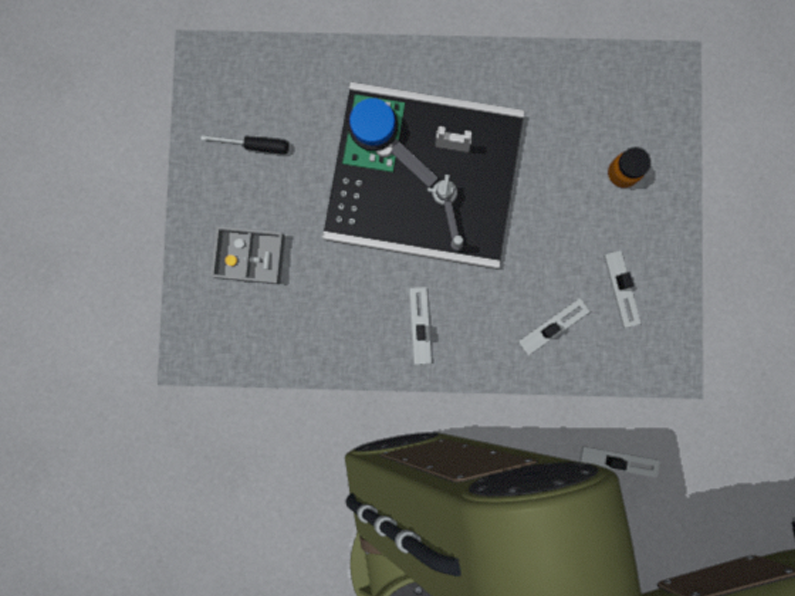

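The top view shows four look-alike keys, with grip blocks at about A (421,332), B (551,331), C (624,281) and D (617,463) in the enlarged picture. The screw is at (445,190), the rest at (454,140) and the lever pin at (457,242). I'll work out each key's distance from the base and check in an enlarged crop.

Run:
```python
from h import *
np.set_printoptions(precision=4,suppress=True)
c=info('top')
for n,(u,v) in dict(A=(421,332),B=(551,331),C=(624,281),D=(617,463)).items():
    p=ray(c,u/1.42,v/1.42,.045); print(n,p,np.hypot(*p[:2]))
for n,u,v,z in [('screw',445,190,.09),('rest',454,140,.08),('pin',458,241,.108),('blue',373,122,.086)]: print(n,ray(c,u/1.42,v/1.42,z))
im=np.load('pics/top0.npy')
a=cv2.resize(im[60:190,255:375],None,fx=4,fy=4,interpolation=cv2.INTER_CUBIC)
b=cv2.resize(im[165,:][None][:0] if 0 else im[170:240,410:460],None,fx=6,fy=6,interpolation=cv2.INTER_CUBIC)
o=np.zeros((520,800,3),np.uint8); o[:,:480]=a; o[:420,490:790]=b
save('crop1',o)
```

```text
A [0.3788 0.0165 0.045 ] 0.37917237651968355
B [ 0.3855 -0.1954  0.045 ] 0.43220481900515234
C [ 0.4702 -0.314   0.045 ] 0.5654358608209404
D [ 0.176  -0.3034  0.045 ] 0.3507642392751057
screw [ 0.6047 -0.0165  0.09  ]
rest [ 0.6892 -0.0296  0.08  ]
pin [ 0.5204 -0.0379  0.108 ]
blue [0.7142 0.1018 0.086 ]
```

View pics/crop1.png

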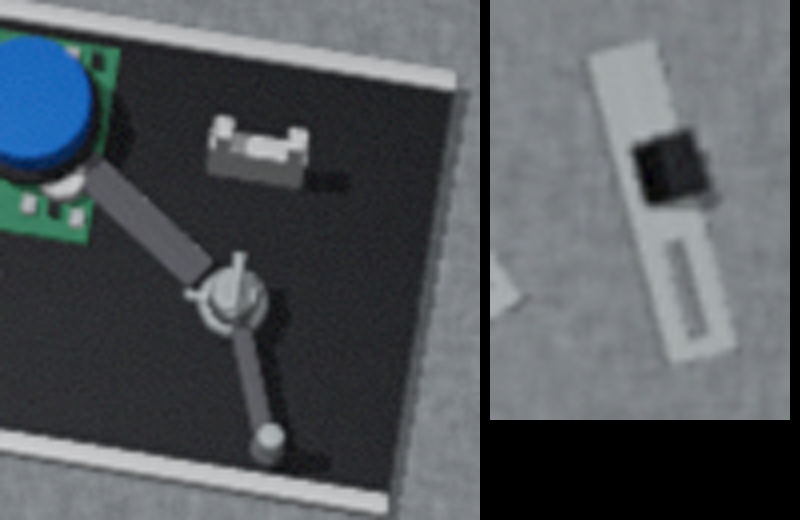

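Key C at (624,281) is the one meant: it is farthest from the base at 0.565 m, against 0.432 for B, 0.379 for A and 0.351 for D. The crop shows its block at (670,168), tail end at (622,52) and slot end at (703,352). I'll move above it.

```bash
python3 -m jog '[[368,-123,80,0,0],[368,-123,80,0,0],[368,-123,80,0,0],[368,-123,80,0,0],[368,-123,80,0,0],[368,-123,80,0,0],[368,-123,80,0,0],[368,-123,80,0,0],[368,-123,80,0,0],[368,-123,80,0,0],[368,-123,80,0,0]]'
python3 - <<'E'
from h import *
np.set_printoptions(precision=4,suppress=True)
c=info('top')
t=ray(c,410+132/6,170+52/6,.01); s=ray(c,410+213/6,170+352/6,.01); d=t-s
print(t,s,np.linalg.norm(d),np.degrees(np.arctan2(d[1],d[0])),s+d*76/128)
print(bot.observe()['tool_pos'],bot.observe()['eef_rot'])
w=info('wrist'); im=bot.grab_frame('wrist'); np.save('pics/w1.npy',im)
np.savez('pics/w1c.npz',**w)
save('w1',im,s=1.42)
E
```

```text
time: 1.25
tool_pos: [0.4669, -0.3155, 0.1514]
eef_rot: [0.991, 0.133, -0.0, 0.0]
contact_force: [0.2, 0.1, -0.3]
finger_gap: 0.0856
[ 0.5198 -0.306   0.01  ] [ 0.4004 -0.3385  0.01  ] 0.12376854278199234 15.222558565280128 [ 0.4713 -0.3192  0.01  ]
[ 0.4669 -0.3155  0.1514] [ 0.9912  0.1326 -0.0001  0.    ]
```

View pics/w1.png

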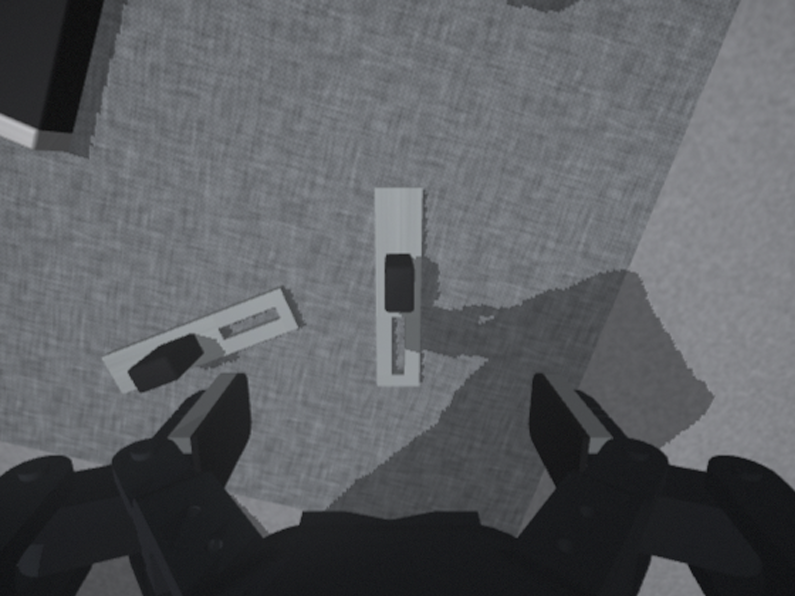

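The wrist view shows key C upright in the picture: tail end at (399,188), slot end at (398,385), block (385–413, 254–312). There are no obstacles between the fingers.

Run:
```python
from h import *
np.set_printoptions(precision=4,suppress=True)
c=dict(np.load('pics/w1c.npz'))
t=ray(c,399/1.42,188/1.42,.01); s=ray(c,398.5/1.42,386/1.42,.01); d=t-s
ang=np.degrees(np.arctan2(d[1],d[0]));g=s+d/np.linalg.norm(d)*.076
print(t,s,np.linalg.norm(d),ang,g)
for q in [(375,188),(422,188),(377,386),(420,386)]: print(ray(c,q[0]/1.42,q[1]/1.42,.01))
for z in(.05,): print('blk',[ray(c,399/1.42,v/1.42,z) for v in (256,285,312)])
for x,y,z in[(13,8,.05),(13,-8,.05),(-13,8,.05),(-13,-8,.05)]:
    a=np.radians(ang);print(proj(c,[g[0]+(x*np.cos(a)-y*np.sin(a))/1e3,g[1]+(x*np.sin(a)+y*np.cos(a))/1e3,z])*1.42)
a=np.radians(15.24);tx=np.array([np.cos(a),np.sin(a)]);ty=np.array([np.sin(a),-np.cos(a)])
dd=g[:2]-[.4669,-.3155];print('tool shift',dd@tx,dd@ty)
```

```text
[ 0.5226 -0.3064  0.01  ] [ 0.3995 -0.3403  0.01  ] 0.12763575015449538 15.432427100460966 [ 0.4728 -0.3201  0.01  ]
[ 0.5188 -0.2927  0.01  ]
[ 0.5261 -0.3194  0.01  ]
[ 0.3958 -0.3266  0.01  ]
[ 0.4033 -0.354   0.01  ]
blk [array([ 0.4906, -0.3145,  0.05  ]), array([ 0.4755, -0.3187,  0.05  ]), array([ 0.4609, -0.3228,  0.05  ])]
[385.1034 266.5843]
[415.3918 266.5009]
[385.363  313.5147]
[414.8153 313.4378]
tool shift 0.0044646565824900215 0.005976129750890252
```

```bash
python3 -m jog '[[4,6,40,0,0],[4,6,80,0,0],[4,6,115,0,0],[4,6,134,0,0],[4,6,134,0,0],[4,6,134,0,1],[4,6,134,0,1],[4,6,134,0,1],[4,6,134,0,1],[4,6,134,0,1],[4,6,134,0,1],[4,6,134,0,1],[4,6,134,0,1],[4,6,134,0,1],[4,6,134,0,1]]'
```

```text
time: 2.8
tool_pos: [0.4732, -0.3198, 0.0179]
eef_rot: [0.991, 0.133, 0.0, 0.0]
contact_force: [-2.4, 0.1, 7.2]
finger_gap: 0.0155
```

```bash
python3 -m jog '[[0,0,-40,0,1],[0,0,-85,0,1],[0,0,-130,0,1],[222,-175,-130,24,1],[222,-175,-130,24,1],[222,-175,-130,24,1],[222,-175,-130,24,1],[222,-175,-130,24,1],[222,-175,-130,24,1],[222,-175,-130,24,1],[222,-175,-130,24,1],[222,-175,-130,24,1],[222,-175,-130,24,1]]'
python3 - <<'E'
from h import *
np.set_printoptions(precision=4,suppress=True)
print(bot.observe()['tool_pos'],bot.observe()['eef_rot'])
w=info('wrist'); im=bot.grab_frame('wrist'); np.save('pics/w2.npy',im)
np.savez('pics/w2c.npz',**w)
save('w2',im,s=1.42)
E
```

```text
time: 4.1
tool_pos: [0.6405, -0.0933, 0.1473]
eef_rot: [0.997, -0.077, -0.0, 0.0]
contact_force: [-0.9, 0.2, -2.0]
finger_gap: 0.0149
[ 0.6405 -0.0933  0.1473] [ 0.9971 -0.0767 -0.0001  0.    ]
```

View pics/w2.png

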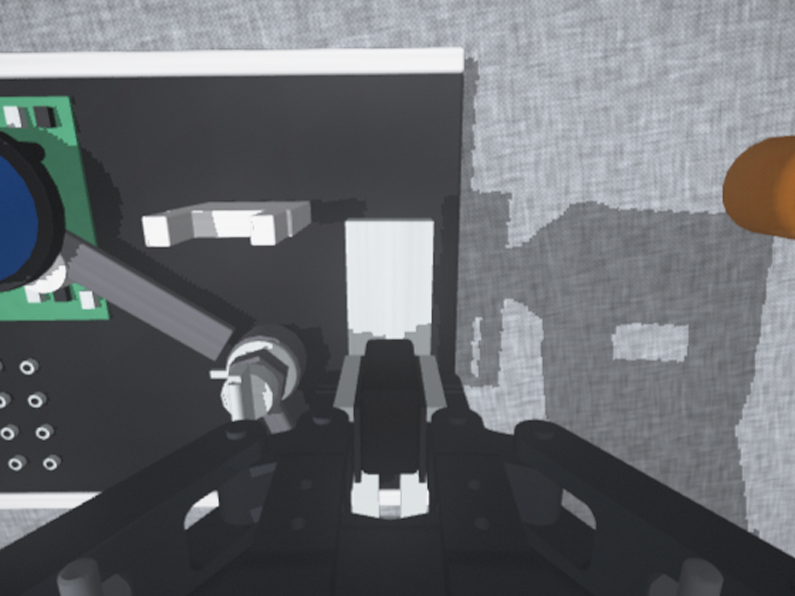

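The wrist view shows the posts' tops at (157,230) and (263,230), the blade at about (240,385), the pointer at (215,374) and the key's tail end at (346–433, 219). I'll enlarge it for exact values.

Run:
```python
from h import *
im=np.load('pics/w2.npy'); 
a=cv2.resize(im[140:180,95:225],None,fx=6,fy=6,interpolation=cv2.INTER_CUBIC)
b=cv2.resize(im[230:300,145:210],None,fx=5,fy=5,interpolation=cv2.INTER_CUBIC)
d=cv2.resize(im[150:220,235:315],None,fx=5,fy=5,interpolation=cv2.INTER_CUBIC)
o=np.zeros((600,800,3),np.uint8); o[:240,:780]=a;o[245:595,:325]=b;o[245:595,335:735]=d
save('crop2',o)
```

```text
(no output)
```

View pics/crop2.png

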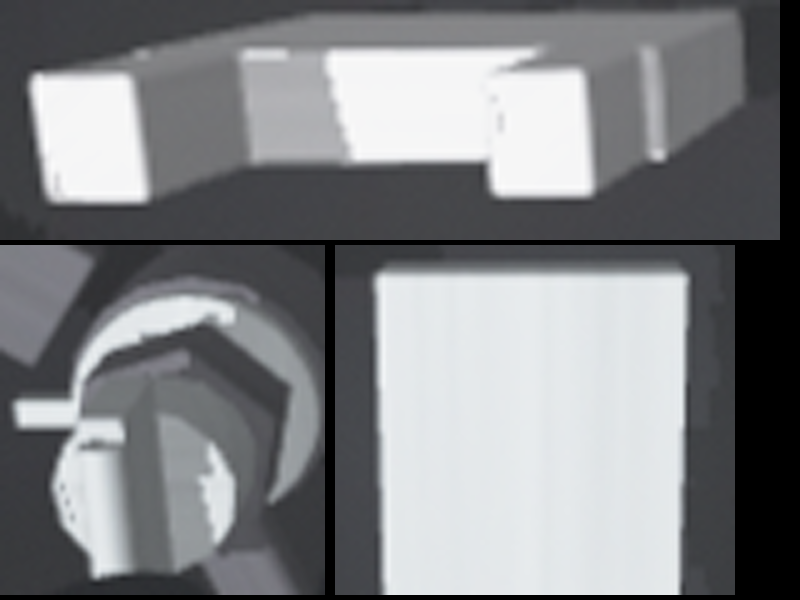

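```bash
cat > m.py <<'E'
from h import *
np.set_printoptions(precision=4,suppress=True)
c=dict(np.load('pics/w2c.npz'))
T=np.array([.6405,-.0933]); qx,qy=.9971,-.0767
hd=np.arctan2(2*qx*qy,qx*qx-qy*qy); tx=np.array([np.cos(hd),np.sin(hd)]);ty=np.array([np.sin(hd),-np.cos(hd)])
loc=lambda p:np.array([(p[:2]-T)@tx,(p[:2]-T)@ty])*1e3
E
python3 - <<'E'
from m import *
print('heading',np.degrees(hd))
R=lambda x,y,z:loc(ray(c,95+x/6,140+y/6,z))
print('posts L',[R(*q,.104) for q in[(32,73),(133,73),(148,202),(45,203)]])
print('posts R',[R(*q,.104) for q in[(488,70),(582,70),(593,197),(490,196)]])
print('rest near/far',R(250,161,.08),R(485,160,.08),R(350,50,.08))
K=lambda x,y,z:loc(ray(c,235+(x-335)/5,150+(y-245)/5,z))
print('tail',K(375,272,.1394),K(688,271,.1394),K(383,590,.1394),K(682,590,.1394))
S=lambda x,y,z:loc(ray(c,145+x/5,230+(y-245)/5,z))
print('blade top',S(82,445,.097),S(130,445,.097),'ptr',S(15,413,.051),S(75,413,.051))
E=lambda x,y:loc(ray(c,x/1.42,y/1.42,.028))
print('trainer edge',E(0,77),E(463,72),E(455,380))
# top cam
t=info('top')
A=lambda x,y,z:loc(ray(t,255+x/4,60+y/4,z))
print('top: posts',A(222,123,.104),A(299,136,.104),'blade top end',A(240,254,.097),A(233,300,.097))
# wireframe overlay hypothesis: screw centre in loc coords
E
```

```text
heading -8.797410709991066
posts L [array([ 49.8758, -96.3401]), array([ 49.8801, -86.9911]), array([ 37.8483, -87.1234]), array([ 37.7484, -96.8404])]
posts R [array([ 50.17  , -54.1137]), array([ 50.174 , -45.4187]), array([ 38.3436, -45.1767]), array([ 38.4336, -54.8632])]
rest near/far [ 38.1901 -87.0756] [ 38.3083 -62.2134] [ 49.7833 -75.3546]
tail [ 52.1212 -13.8384] [52.2238 14.359 ] [ 22.1168 -13.8345] [22.1338 14.5753]
blade top [-25.1758 -71.6415] [-25.1714 -65.5246] ptr [-42.1698 -98.8164] [-42.1633 -89.3997]
trainer edge [ 112.2922 -198.6136] [114.6934  37.578 ] [-56.5439  40.0644]
top: posts [ 45.2798 -93.794 ] [ 45.4744 -49.8881] blade top end [-24.9309 -70.8996] [-51.4933 -70.217 ]
```

Run:
```python
from m import *
im=np.load('pics/w2.npy'); s=8; x0,y0=150,236
base=cv2.resize(im[y0:y0+64,x0:x0+50],None,fx=s,fy=s,interpolation=cv2.INTER_CUBIC)
def W(lx,ly,z): p=T+(lx*tx+ly*ty)/1e3; return proj(c,[*p,z])
def px(q): return tuple(int(round(v)) for v in (np.array(q)-[x0,y0]+.5)*s-.5)
o=base.copy()
sx,sy,rot=-41.5,-69.5,-.01
def L(a,b,z): return W(sx+a*np.cos(rot)-b*np.sin(rot),sy+a*np.sin(rot)+b*np.cos(rot),z)
for b,col in[(-3,(255,0,0)),(3,(0,255,0))]:
    for z in(.080,.097): cv2.line(o,px(L(18,b,z)),px(L(-18,b,z)),col,1)
    cv2.line(o,px(L(18,b,.08)),px(L(18,b,.097)),col,1)
for z in(.08,.097): cv2.line(o,px(L(18,-3,z)),px(L(18,3,z)),(255,255,0),1)
pts=np.array([px(L(13*np.cos(k),13*np.sin(k),.08)) for k in np.linspace(0,6.28,60)]); cv2.polylines(o,[pts],True,(0,200,255),1)
out=np.hstack([base,o]); print(out.shape); save('ov',out)
```

```text
(512, 800, 3)
```

View pics/ov.png

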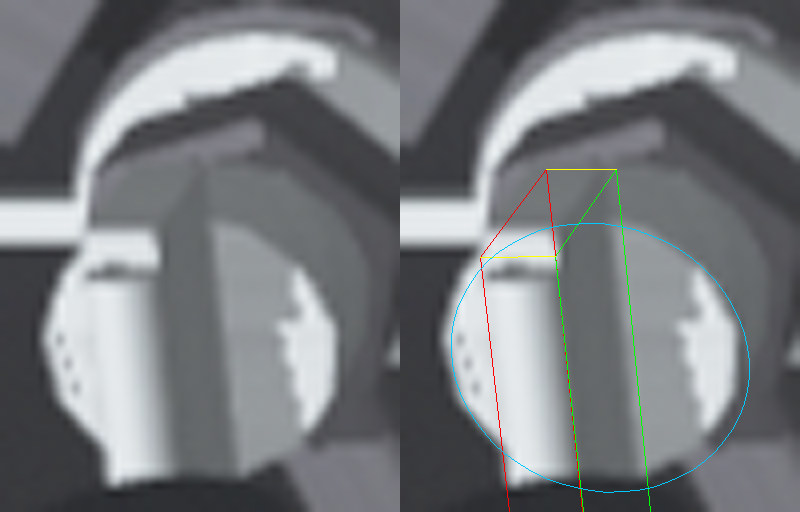

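```bash
python3 -m jog '[[6.7,-35,0,-0.4,1],[6.7,-71,0,-0.4,1],[6.7,-71,0,-0.4,1],[6.7,-71,10,-0.4,1],[6.7,-71,20,-0.4,1],[6.7,-71,27,-0.4,1],[6.7,-71,29,-0.4,1],[6.7,-71,31,-0.4,1],[6.7,-71,33,-0.4,1],[6.7,-71,33,-0.4,1]]'
python3 - <<'E'
from h import *
im=bot.grab_frame('side'); c=info('side')
p=proj(c,[.65,-.02,.1]); print(p)
x,y=int(p[0]),int(p[1]); save('s1',im,(max(x-70,0),max(y-55,0),x+70,y+50),5.5)
o=bot.observe();print(o['tool_pos'],o['contact_force'],o['wrist_torque'])
E
```

```text
time: 5.15
tool_pos: [0.6584, -0.0232, 0.1142]
eef_rot: [0.997, -0.073, -0.0, -0.0]
contact_force: [-0.1, 0.8, -2.1]
finger_gap: 0.0151
[206.69546547 187.30396196]
[ 0.65841377 -0.0231668   0.1143865 ] [-0.38056162  0.08593067 -3.15626574] [ 0.02345767 -0.03897077 -0.0672859 ]
```

View pics/s1.png

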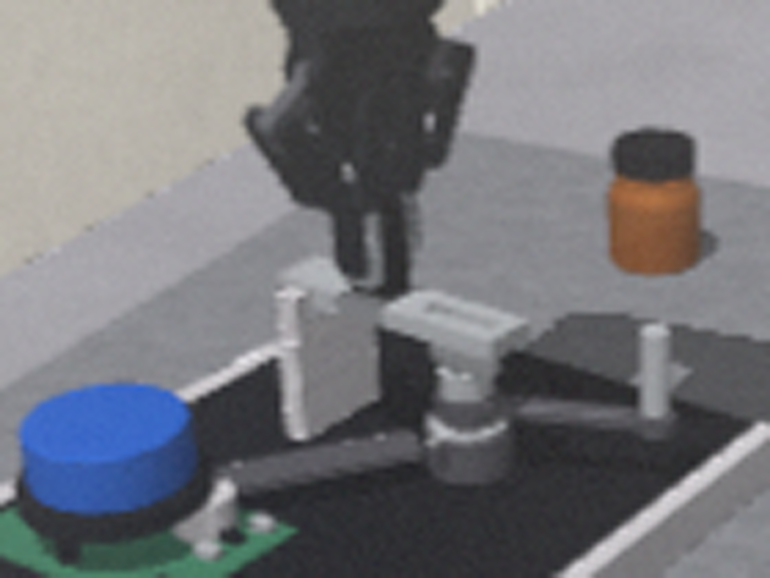

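The side view shows the key bar hovering straight over the blade (440,375) with its tail at the posts. There is no contact force beyond its weight, so I'll lower it gently.

```bash
python3 -m jog '[[0,0,2,0,1],[0,0,4,0,1],[0,0,5,0,1],[0,0,6,0,1],[0,0,6,0,1]]'; python3 -c "
from cell import bot
o=bot.observe();print(o['tool_pos'],o['contact_force'],o['wrist_torque'])"
```

```text
time: 5.7
tool_pos: [0.6583, -0.0232, 0.1081]
eef_rot: [0.997, -0.072, -0.0, 0.0]
contact_force: [-0.3, -3.0, -2.7]
finger_gap: 0.0154
[ 0.65832002 -0.02318424  0.10813773] [-0.25572856 -2.96868711 -2.67838106] [-0.356681    0.07127414  0.15646812]
```

```bash
python3 -m jog '[[0,0.4,0,0,1],[0,0.4,2,0,1],[0,0.4,4,0,1],[0,0.4,6,0,1],[0,0.4,7.5,0,1],[0,0.4,7.5,0,1]]'; python3 -c "
from cell import bot
o=bot.observe();print(o['tool_pos'],o['contact_force'],o['wrist_torque'])"
```

```text
time: 6.3
tool_pos: [0.6582, -0.0234, 0.1004]
eef_rot: [0.997, -0.072, -0.0, -0.0]
contact_force: [0.0, 0.2, -2.3]
finger_gap: 0.0151
[ 0.65818574 -0.02344037  0.1003929 ] [ 0.04666995  0.15168905 -2.28884514] [-0.02210172  0.00184026  0.01572803]
```

Lateral force is gone. I'll go down until the force shows contact.

```bash
python3 -m jog '[[0,0,1,0,1],[0,0,2,0,1],[0,0,2.5,0,1],[0,0,2.5,0,1]]'; python3 -c "
from cell import bot
o=bot.observe();print(o['tool_pos'],o['contact_force'],o['wrist_torque'])"
```

```text
time: 6.7
tool_pos: [0.6583, -0.0235, 0.0982]
eef_rot: [0.997, -0.072, -0.0, -0.0]
contact_force: [-0.9, -0.2, -1.8]
finger_gap: 0.0151
[ 0.65828489 -0.02346111  0.09818626] [-0.91650268 -0.18229081 -1.80753419] [0.03653196 0.04128976 0.08766894]
```

```bash
python3 -m jog '[[0,0,0.5,0,1],[0,0,0.8,0,1],[0,0,0.8,0,1]]'; python3 -c "
from cell import bot
o=bot.observe();print(o['tool_pos'],o['contact_force'],o['wrist_torque'])"
```

```text
time: 7.0
tool_pos: [0.6584, -0.0235, 0.0979]
eef_rot: [0.997, -0.072, 0.0, -0.0]
contact_force: [-3.9, -0.1, 4.4]
finger_gap: 0.0149
[ 0.65837943 -0.02345925  0.09793222] [-3.91893347 -0.12726924  4.44623289] [-0.00519977  0.47466893  0.01998681]
```

```bash
python3 -m jog '[[0,0,-0.8,0,0.6],[0,0,-0.8,0,0.6],[0,0,-0.8,0,0.6],[0,0,-0.8,0,0.6],[0,0,-0.8,0,0.6]]'; python3 -c "
from cell import bot
o=bot.observe();print(o['tool_pos'],o['contact_force'],o['wrist_torque'],o['qpos'],o['finger_gap'])"
```

```text
time: 7.5
tool_pos: [0.6583, -0.0235, 0.0982]
eef_rot: [0.997, -0.073, -0.0, 0.0]
contact_force: [-0.2, 0.7, -0.7]
finger_gap: 0.0344
[ 0.65830908 -0.0235164   0.09821628] [-0.19614924  0.72466883 -0.72148692] [-0.02353826 -0.01489047  0.05654516] [-9.12911743e-02  6.64477820e-01  1.30680907e+00 -1.82350764e-05
  1.17036323e+00  1.62465648e+00] 0.03436035776484008
```

```bash
python3 -m jog '[[0,0,-20,0,0.6],[0,0,-60,0,0.6],[-30,0,-100,0,0.6],[-75,0,-115,0,0.6],[-100,0,-115,0,0.6],[-100,0,-115,0,0.6]]'
python3 - <<'E'
from h import *
np.set_printoptions(precision=4,suppress=True)
o=bot.observe();print(o['tool_pos'],o['eef_rot'],o['qpos'],o['contact_force'])
w=info('wrist'); im=bot.grab_frame('wrist'); np.save('pics/w3.npy',im)
np.savez('pics/w3c.npz',**w,T=o['tool_pos'],q=o['eef_rot'])
save('w3',im,s=1.42)
E
```

```text
time: 8.1
tool_pos: [0.5575, -0.0086, 0.2145]
eef_rot: [0.997, -0.072, 0.001, -0.0]
contact_force: [1.0, -0.5, -1.4]
finger_gap: 0.034
[ 0.5575 -0.0086  0.2145] [ 0.9974 -0.0723  0.0007 -0.    ] [-0.0811  0.3298  1.5215  0.      1.2889  1.6344] [ 0.9824 -0.5121 -1.4385]
```

View pics/w3.png

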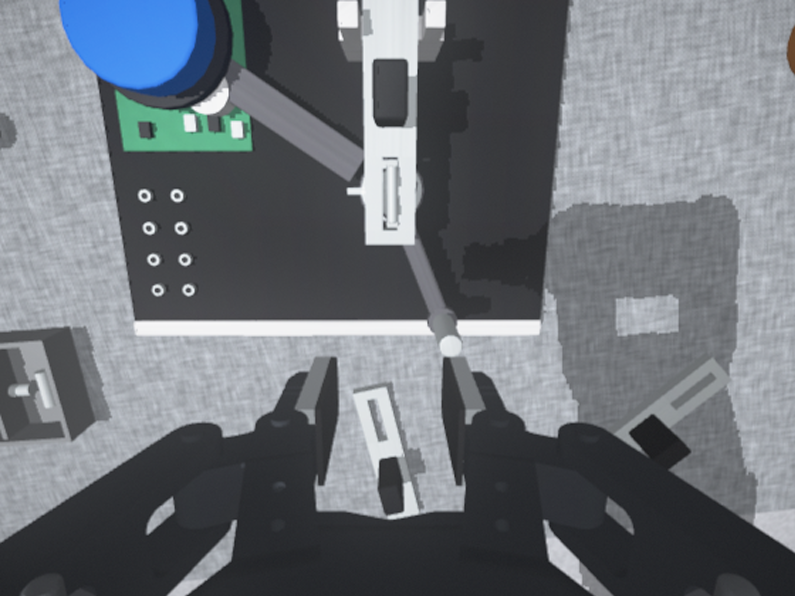

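The key sits on the shoulder with the blade in its slot (391,190) and the tail between the posts (347–435, 15). The pin top is at (450,346) and the pointer tip at (348,191).

Run:
```python
from h import *
np.set_printoptions(precision=4,suppress=True)
d=np.load('pics/w3c.npz'); c={k:d[k] for k in d.files}
P=lambda u,v,z:ray(c,u/1.42,v/1.42,z)
x,y=c['q'][:2]; h=np.arctan2(2*x*y,x*x-y*y); print('head',np.degrees(h))
s0=P(391.5,161,.097);s1=P(391.5,225,.097); S=(s0+s1)/2; print('blade',s0,s1,np.linalg.norm(s0-s1),S)
for z,q in((.09,(366,244)),(.09,(413,244))): print('slotend',P(*q,z))
pin=P(451,346,.108); ptr=P(348,191,.051); print('pin',pin,'ptr',ptr)
S2=np.array([.6105,-.0171]) # from placing
T=np.array([.6405,-.0933]);hh=np.radians(-8.797);tx=np.array([np.cos(hh),np.sin(hh)]);ty=np.array([np.sin(hh),-np.cos(hh)])
S2=T+(-41.1*tx-70.1*ty)/1e3; print('S2',S2)
X=np.array([np.cos(np.radians(-8.3)),np.sin(np.radians(-8.3))]);Y=np.array([-X[1],X[0]])
for s in(S[:2],S2):
  for n,p in(('pin',pin),('ptr',ptr)):
    r=p[:2]-s; print(n,r@X*1e3,r@Y*1e3,np.hypot(*r)*1e3,np.degrees(np.arctan2(r@Y,r@X)))
```

```text
head -8.288585701441749
blade [ 0.628  -0.0201  0.097 ] [ 0.5945 -0.0153  0.097 ] 0.03379178511600514 [ 0.6112 -0.0177  0.097 ]
slotend [0.5851 0.0007 0.09  ]
slotend [ 0.5812 -0.0258  0.09  ]
pin [ 0.5236 -0.039   0.108 ] ptr [0.6143 0.0096 0.051 ]
S2 [ 0.6106 -0.0177]
pin -83.68351817053845 -33.76618591804487 90.23905210523219 -158.02599115659518
ptr -0.9584851453738366 27.4550167058086 27.471742501889675 91.99944730313139
pin -83.06101881950188 -33.64332999379813 89.6158830810992 -157.94990890730762
ptr -0.33598579433728015 27.577872630055335 27.579919239431277 90.69800944706667
```

```bash
python3 -m jog '[[-29,35,20,-8,0.6],[-29,35,60,-16,0.65],[-29,35,90,-18,0.7],[-29,35,90,-18,0.7],[-29,35,110,-18,0.7],[-29,35,125,-18,0.7],[-29,35,138,-18,0.7],[-29,35,138,-18,0.7]]'; python3 -c "
from cell import bot
o=bot.observe();print(o['tool_pos'],o['contact_force'],o['wrist_torque'],o['qpos'],o['finger_gap'])"
```

```text
time: 8.95
tool_pos: [0.5257, -0.0394, 0.0746]
eef_rot: [0.996, 0.084, -0.001, -0.0]
contact_force: [0.5, 0.3, 0.2]
finger_gap: 0.0253
[ 0.52565837 -0.03941268  0.07460817] [0.48339224 0.32224779 0.21245035] [ 0.02995253 -0.02495272 -0.04800117] [-1.44324492e-01  4.37424070e-01  1.73227012e+00 -3.18321557e-06
  9.73499122e-01  1.25816768e+00] 0.0252624758238282
```

```bash
python3 -m jog '[[-0.3,-6.1,0,4,0.7],[-0.2,-12.2,0,8,0.7],[0.4,-18.3,0,12,0.7],[1.4,-24.4,0,16,0.7],[2.8,-30.3,0,20,0.7],[4.6,-36.2,0,24,0.7],[4.6,-36.2,0,24,0.7]]'
cat > st.py <<'E'
from h import *
np.set_printoptions(precision=4,suppress=True)
S=np.array([.6107,-.0177])
o=bot.observe();x,y=o['eef_rot'][:2];h=np.arctan2(2*x*y,x*x-y*y)
tx=np.array([np.cos(h),np.sin(h)]);ty=np.array([np.sin(h),-np.cos(h)])
C=np.array([(S-o['tool_pos'][:2])@tx,(S-o['tool_pos'][:2])@ty])*1e3
F=o['contact_force'][:2];gap=o['finger_gap']*500
py=gap-7; px=C[0]-np.sqrt(90**2-(C[1]-py)**2)
pin=o['tool_pos'][:2]+(px*tx+py*ty)/1e3; r=(pin-S)/.09; tan=np.array([r[1],-r[0]])
print('head',np.degrees(h),'C',C,'Ftool',F@tx,F@ty,'tang',-F@tan,'pin',pin,'travel deg',(202-8.3-np.degrees(np.arctan2(r[1],r[0])))%360,'q6',o['qpos'][5],'fz',o['contact_force'][2],'t',o['time'])
for f in(3,6,9,12):
    a=np.radians(f);R=np.array([[np.cos(a),-np.sin(a)],[np.sin(a),np.cos(a)]]);print(f,C-R@C)
E
python3 st.py
```

```text
time: 9.65
tool_pos: [0.5248, -0.0027, 0.0764]
eef_rot: [0.992, -0.125, 0.001, 0.0]
contact_force: [-1.0, -0.2, -0.5]
finger_gap: 0.0256
head -14.368913353722865 C [86.9755 -6.8063] Ftool -0.9566522999221342 0.4671967495082085 tang 0.32839832017964304 pin [ 0.5212 -0.0078] travel deg 20.006021705479185 q6 1.7467325993756304 fz -0.4842347750901179 t 9.65
3 [-0.237  -4.5613]
6 [-0.235  -9.1287]
9 [  0.0061 -13.6898]
12 [  0.4855 -18.232 ]
```

```bash
python3 -m jog '[[-0.2,-4.6,0,3,0.7],[-0.2,-9.1,0,6,0.7],[0,-13.7,0,9,0.7],[0.5,-18.2,0,12,0.7],[0.5,-18.2,0,12,0.7]]' | grep force; python3 st.py
```

```text
contact_force: [-0.4, -0.2, 0.2]
head -26.25242439140756 C [87.0616 -7.0139] Ftool -0.25801467363876485 0.3833016069282414 tang 0.3426285823876102 pin [0.5251 0.0102] travel deg 31.760948008735653 q6 1.9873341970514848 fz 0.19566069342498316 t 10.15
3 [-0.2478 -4.5661]
6 [-0.2562 -9.1388]
9 [ -0.0253 -13.7058]
12 [  0.4442 -18.2544]
```

```bash
python3 -m jog '[[-0.2,-4.6,0,3,0.7],[-0.2,-9.1,0,6,0.7],[0,-13.7,0,9,0.7],[0.4,-18.2,0,12,0.7],[0.4,-18.2,0,12,0.7]]' | grep force; python3 st.py
python3 - <<'E'
from h import *
im=bot.grab_frame('wrist'); w=info('wrist'); np.save('pics/w4.npy',im); np.savez('pics/w4c.npz',**w); save('w4',im,s=1.42)
E
```

```text
contact_force: [-0.4, -0.9, -0.2]
head -38.20914863766642 C [87.148  -7.1462] Ftool 0.28548756656777186 0.9338964406159955 tang 0.9654740495431402 pin [0.5326 0.0271] travel deg 43.551721717348784 q6 2.2264879154176223 fz -0.19794725264246216 t 10.65
3 [-0.2546 -4.5708]
6 [-0.2696 -9.1486]
9 [ -0.045  -13.7209]
12 [  0.4186 -18.2752]
```

View pics/w4.png

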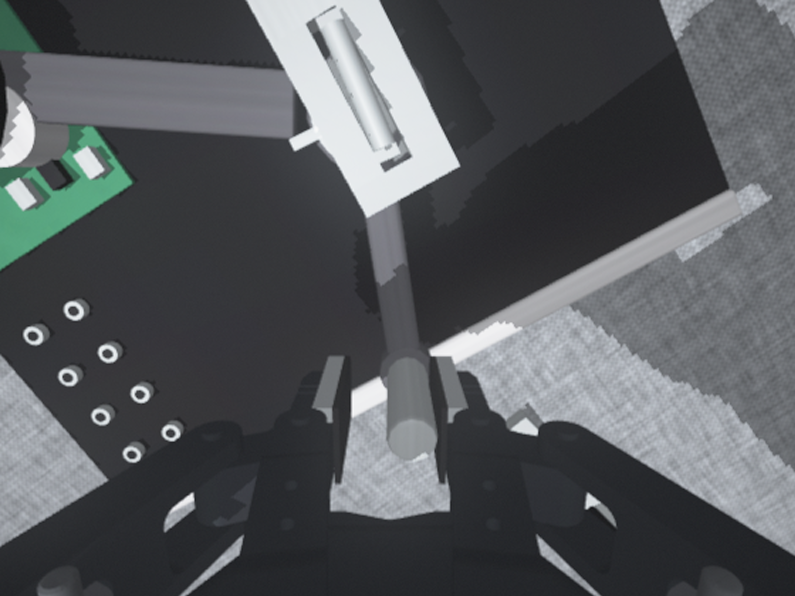

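The picture shows the pin caged between the pads at (411,440), the lever swinging, the pointer at (305,140) unmoved and the key in place. I'll keep turning.

```bash
python3 -m jog '[[-0.2,-4.6,0,3,0.7],[-0.2,-9.1,0,6,0.7],[0,-13.7,0,9,0.7],[0.4,-18.2,0,12,0.7],[0.4,-18.2,0,12,0.7]]' | grep force; python3 st.py
```

```text
contact_force: [-5.4, -3.7, 2.8]
head -50.234669645780144 C [87.1583 -8.084 ] Ftool -0.5927884517719287 6.478726526917146 tang 6.310115622571496 pin [0.5432 0.0418] travel deg 55.07457134814672 q6 2.4619771158941877 fz 2.763698679029031 t 11.2
3 [-0.3036 -4.5726]
6 [-0.3675 -9.1548]
9 [ -0.1916 -13.7341]
12 [  0.2239 -18.2979]
```

The nut has seated (6.4 N). A little further, then I'll measure the pointer.

```bash
python3 -m jog '[[-0.2,-3,0,1,0.7],[-0.3,-6,0,2,0.7],[-0.3,-6,0,2,0.7]]' | grep force; python3 st.py
python3 - <<'E'
from h import *
w=info('wrist'); im=bot.grab_frame('wrist'); np.save('pics/w5.npy',im); np.savez('pics/w5c.npz',**w)
p=proj(w,[.6138,.0098,.051]); print(p); x,y=int(p[0]),int(p[1]); x0,y0=max(x-40,0),max(y-25,0); print(x0,y0)
save('w5',im,(x0,y0,x0+100,y0+70),8)
E
```

```text
contact_force: [-8.1, -3.5, 4.3]
head -52.168168908691506 C [87.6269 -5.35  ] Ftool -2.2583131510646735 8.541641119402644 tang 8.19809457993479 pin [0.5472 0.046 ] travel deg 58.78698350441479 q6 2.502755881357012 fz 4.266492305156878 t 11.5
3 [-0.1599 -4.5934]
6 [-0.0792 -9.1888]
9 [  0.2419 -13.7737]
12 [  0.8025 -18.3356]
[223.12798469 119.05281306]
183 94
```

View pics/w5.png

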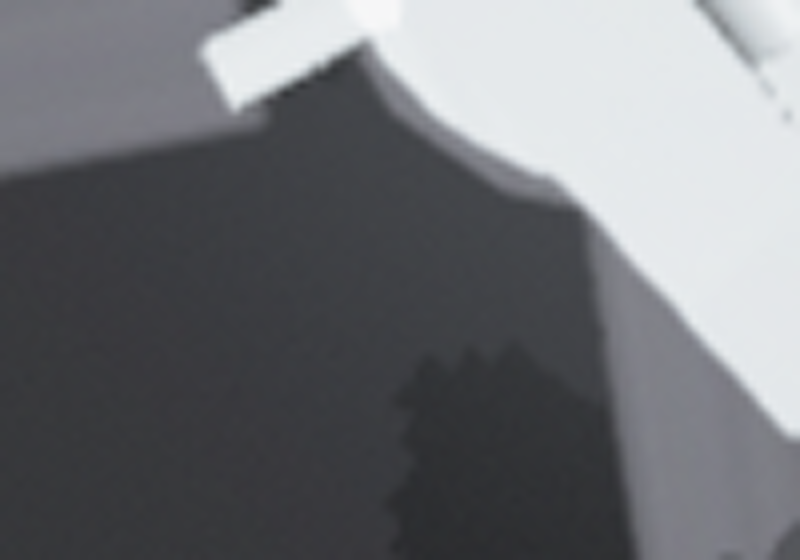

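Run:
```python
from h import *
np.set_printoptions(precision=2,suppress=True)
S=np.array([.6107,-.0177]);a=np.radians(-8.3);X=np.array([np.cos(a),np.sin(a)]);Y=np.array([-X[1],X[0]])
L=lambda p:np.array([(p[:2]-S)@X,(p[:2]-S)@Y])*1e3
c=dict(np.load('pics/w5c.npz')); 
for q in[(203,50),(235,110),(275,5),(365,45)]: print(L(ray(c,183+q[0]/8,94+q[1]/8,.051)))
c=dict(np.load('pics/w4c.npz'))
print('w4');
for q in[(289,143),(294,152),(314,129),(322,138)]: print(L(ray(c,q[0]/1.42,q[1]/1.42,.051)))
```

```text
[ 9.97 26.48]
[ 6.3 27.6]
[ 8.75 21.53]
[ 3.47 19.3 ]
w4
[ 3.85 28.49]
[ 0.57 28.61]
[ 3.42 18.78]
[-0.34 17.98]
```

Pointer displacement is about 0.214 rad × 22 mm = 4.7 mm at 8.2 N, which is firmly tight. I'll back off within the cage and rise.

```bash
python3 -m jog '[[0,3,0,0,0.7],[0,6,0,0,0.7],[0,6,0,0,0.7],[0,6,-15,0,0.7],[0,6,-40,0,0.7],[0,6,-80,0,0.7],[0,6,-120,0,0.7],[0,6,-120,0,0.7],[-20,6,-120,-8,0.7],[-20,6,-120,-16,0.7],[-20,6,-120,-16,0.7]]'
python3 - <<'E'
from h import *
w=info('wrist'); im=bot.grab_frame('wrist'); np.save('pics/w6.npy',im); np.savez('pics/w6c.npz',**w); o=bot.observe(); print(o['time'],o['tool_pos'],o['contact_force'])
p=proj(w,[.6107,-.0177,.09]); print(p); x,y=int(p[0]),int(p[1]); x0,y0=max(x-90,0),max(y-70,0); print(x0,y0)
save('w6',im,(x0,y0,x0+180,y0+135),4.4)
E
```

```text
time: 12.65
tool_pos: [0.5364, 0.0611, 0.195]
eef_rot: [0.951, -0.31, -0.0, -0.0]
contact_force: [1.1, -0.1, 0.5]
finger_gap: 0.0255
12.7 [0.53654327 0.06095321 0.19500989] [0.18144341 0.29845749 0.43405465]
[303.1455595   59.78992612]
213 0
```

View pics/w6.png

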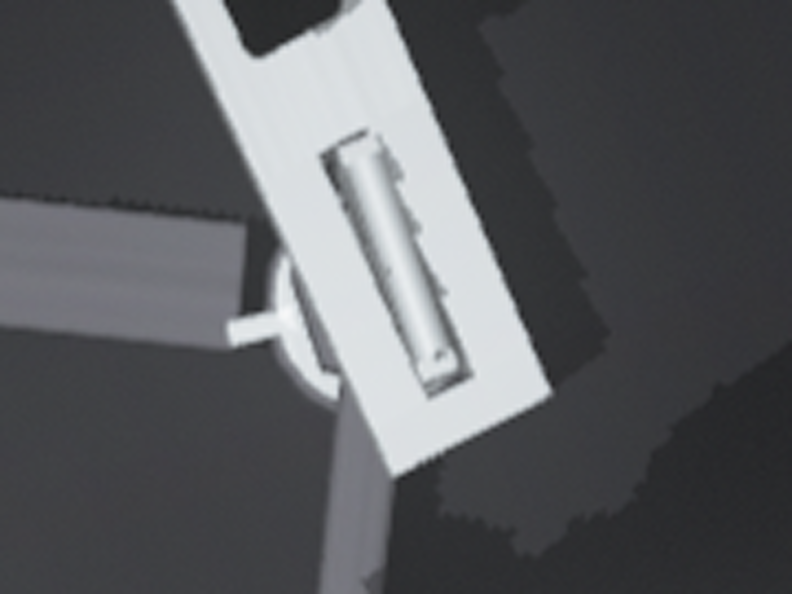

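Run:
```python
from h import *
np.set_printoptions(precision=2,suppress=True)
S=np.array([.6107,-.0177]);a=np.radians(-8.3);X=np.array([np.cos(a),np.sin(a)]);Y=np.array([-X[1],X[0]])
c=dict(np.load('pics/w6c.npz'))
L=lambda q,z:(lambda p:np.array([(p[:2]-S)@X,(p[:2]-S)@Y])*1e3)(ray(c,213+q[0]/4.4,q[1]/4.4,z))
print('ptr',L((227,318),.051),L((232,347),.051),L((280,307),.051))
A,B=L((358,138),.097),L((440,373),.097);print('blade',A,B,np.arctan2(*(A-B)[::-1]))
A,B=L((387,0),.09),L((551,392),.09);print('key R',A,B,np.arctan2(*(A-B)[::-1])); C=L((392,475),.09);print('key corner',C,(B+C)/2)
print('slot',[L(q,.09) for q in[(320,155),(375,130),(430,398),(470,377)]])
```

```text
ptr [ 9.93 26.03] [ 5.14 27.56] [ 7.06 16.6 ]
blade [17.35 -1.56] [-17.84   2.03] -0.10154416016559183
key R [ 33.13 -14.86] [-28.5  -13.37] -0.02410743963354703
key corner [-28.01  14.76] [-28.26   0.7 ]
slot [array([19.17,  3.6 ]), array([18.32, -5.41]), array([-20.3 ,   4.13]), array([-20.44,  -2.9 ])]
```

The last picture agrees: the key is flat and aligned (slot end 28.3 mm from the axis, heading within 0.03 rad). The blade has turned only within the play (about 0.1 rad, 1.8 mm at its end), and the pointer reads about 4.5 mm. The robot is clear of everything.

```bash
python3 -c "
from cell import bot
print(bot.finish_job())"
```

```text
the job is handed in; nothing more can be done
None
```

The job is handed in, at about 12.7 s of the 64 s allowed. I dropped the key farthest from the base (0.565 m) over the screw's blade, its tail between the posts. I then swung the jam-nut lever clockwise about 59°, with the pin loosely held between the fingers, and stopped past the seat at about 8.2 N. The fingers then backed off and rose clear.

- **Nut:** the pointer moved about 4.4–4.7 mm (aim 4 to 5, limits 2 to 7.4). I took off a constant offset of about 0.07 rad that showed before the pointer moved; without it the readings would be about 6 mm, still inside the limits.
- **Key:** in the last picture its heading was within 0.03 rad and its end within about 1 mm of nominal. I didn't measure its tilt separately. I took it as flat because it met the shoulder and rest at the expected height.
- **Screw:** the blade turned about 0.1 rad, within the key's play, which puts its end about 1.8 mm from its start (limit 6 mm).
- **Bystanders:** the robot never came near the tray, the screwdriver or the jar, and its measured force at the end was near zero. I didn't re-measure where they lie.

No check failed. While lowering the key I felt about 3 N sideways, and a 0.4 mm shift removed it. I viewed 11 pictures, one over the budget of 10.

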